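Set out a one-handed breakfast board and clamp the jar

ROBOT

A 6-joint arm with a two-finger parallel gripper is mounted at the origin on a cart in front of the work surface, level with it; the furniture and walls round the work are solid. World frame = base frame: x ahead of the robot, y to its left, z up, the work surface at z = 0. Lengths are in mm, angles in rad, forces in N, time in s.
With the tool pointing down it reaches from about 300 to 775 mm from the base axis. Payload 14.6 kg.
Tool frame: the origin (TCP) lies at the very end of the fingers, on their centre line; the grasp point (between the pads) lies 19 mm behind it; z points along the fingers, y is the line along which they close (so a half turn about z gives the same grasp; the last joint's range is limited). The gripper opens to 94 mm and grips with 3 to 60 N. Pads are 16 mm wide; open, the fingers measure 119 mm over their backs; the gripper's body (75 mm by 177 mm) begins 78 mm behind the grasp point.
Start: joints at [-1.41, 0.3, 1.521, -0, 1.321, -0.067], TCP at [124.203, -535.783, 205.446] pointing down, gripper open.
Joint ranges: [-3.03, 3.03], [-0.79, 2.21], [0.23, 2.52], [-1.04, 4.18], [0, 3.07], [-2.55, 2.55]. Speed limits (rad/s): [2.22, 2.22, 2.57, 3.14, 3.14, 3.14].

INTERFACE

Orientations are given as [roll, pitch, yaw] about the fixed x, y, z axes, in that order (R = Rz(yaw) Ry(pitch) Rx(roll)).
In Python, from cell import manip gives the robot as it stands.
- The arm moves only by the tool servo_tool, never from a script. Its argument "motion" is a list that holds one entry, the list of rows, each a list of 7 numbers: the shift along the world's x, y, z as a fraction of full scale, then the turn, a rotation vector about the world's x, y, z as a fraction of full scale, then the closure, from 0 (fully open) to 1 (shut). In form: [[[x, y, z, rx, ry, rz, gripper], ...]]. A call has 1 to 10 rows; each row is the pose to reach, as a shift and turn from the pose commanded when the call began, turning the shorter way round; what a row does not reach only later rows make up. Full scale, the value 1, is 0.5 m for a shift and pi rad for a turn. A row lasts 1/10 s, in which the tool goes at most 50 mm and 8.59 degrees, less where a joint would pass 70% of its speed; a pose out of reach is approached as far as the arm can. A call with a number of a shift or a turn outside -1 to 1 is refused whole. A call with a gripper value outside its range is refused whole. The fingers move at their own pace and stop on an object; "newtons" is the grip in N (left out, the last holds). Time passes only in rows, so rows that repeat a pose let the fingers close. It gives the time, the measured TCP pose, the force, the opening and the grip force at its end, in the units of the state.
- manip.read_state(): the state, without advancing time (a new reading comes with each control period).
- manip.camera(name): name is "side" or "top" or "wrist"; returns a dict with "frame" (384x512x3 uint8, red, green, blue), "range_z" (384x512 float32, mm along the optical axis (not along the pixel's ray), 0 where there is no reading), "vfov" (degrees; the focal length in pixels is half the picture's height over the tangent of half this angle, whatever the lens; pixels are square), "cx", "cy" (the principal point, pixels), "k1" (the pictures are not rectified: a ray, as slopes to the right and down, at radius r is drawn at 1 + k1 r^2 times it, then the intrinsics apply), "cam_to_world" (4x4, takes a point from camera to world coordinates). Camera axes: x right, y down, z forward; pixel columns grow to the right and rows downward; lengths in mm; the calibration is good to about 2 mm. A picture is of the moment at which its call begins.
- manip.sign_off(): hands the job in; it is judged then, once.
The state is a dict: "clock": time; "joints": joint angles; "qd": joint speeds; "effort": joint torques, N m; "eef_pos": TCP position; "eef_rot": TCP orientation; "wrist_force": force on the tool from outside, world axes, zero at the start; "moment": the same for the moment, N m; "finger_gap": finger opening in mm; "finger_force": force on a finger pad.
Only numpy, scipy, OpenCV 4.12 (cv2) and the standard library are available. Lean on these libraries where they do the work, as an engineer would, in place of code of your own. Each camera call takes 0.05 s, during which the arm holds its last target. There are 200 camera calls.

TASK

Set out the one-handed preparation board as its branded outlines show: the squat grey-lidded jar upright on its circle between the vice's jaws, the low mug upright on its circle with the handle over the drawn handle, and the thick-handled spoon lying in its outline with the bowl on the drawn bowl. With the jar in the vice, wind the hand wheel clockwise until the jaws hold the jar hand-tight, so that its lid can be turned with one hand: a firm grip, about 15 N, not just touching and not forced hard. Leave the other things on the worktop where they stand.

Things in the scene. Friction and masses are not known exactly. Their poses are not given: they have to be found in the camera images.
- jar_centre (a point): centre, half-way up, of the jar to clamp: a squat round glass jar with a grey lid, 58 mm in diameter, 85 mm tall (the lid, fixed shut, is 54 mm in diameter and covers the top 10 mm), 0.2 kg; this point is 42 mm above its underside. z points up the jar; its yaw does not matter. It is the middle one of three jars: small_jar is thinner, large_jar has a wooden lid
- mug_centre (a point): centre, 37 mm above the underside, of the low empty mug to set out (round, open, 78 mm in outer diameter, 74 mm tall, wall about 6 mm thick at the rim; 0.26 kg; white, grey and black bands). Its frame: z up, the handle points along -y. Too wide for a small gripper: take it by the rim wall away from the handle, one finger inside
- mug_handle (a point): middle of the mug's handle, 60 mm from mug_centre along the mug's -y, same height; the handle is look only, it cannot be gripped
- spoon_grip (a point): point on the axis of the spoon's thick round grey handle (20 mm in diameter, 80 mm long), 48 mm from the handle's end and 10 mm above the worktop as it lies; the spoon is 160 mm long, lies flat, x runs along it from handle to bowl; 0.07 kg, its centre of mass is about 4 mm from this point towards the bowl
- spoon_tip (a point): middle of the spoon's round steel bowl (52 mm across, 14 mm tall), 3 mm above the surface it lies on, 86 mm from spoon_grip along the spoon's x
- prep_board: the fixed wooden board, 230 (its x) x 310 (its y) mm, top 20 mm above the worktop; origin at the centre of its underside, z up. The vice stands along its x at y = +95 mm: at the back the fixed grey V jaw (40 mm above the board's top, 72 mm wide, from 18 mm behind the jar circle's centre to the rear edge), then the moving jaw, and near the front edge the hand wheel
- jar_mark (a point): centre of the jar's circle on the board's top, 20 mm above the worktop: here the jar rests in the V of the fixed jaw, which lies on the board's +x side. With the jaw open the jar has 9 to 14 mm of play towards -x; the jaw pushes it home into the V. Axes as the board's
- mug_mark (a point): centre of the mug's circle on the board's top; axes as the board's. The drawn handle points along the board's -y
- mug_handle_mark (a point): middle of the drawn mug handle on the board's top, 60 mm from mug_mark along the board's -y
- spoon_mark (a point): point of the spoon's outline, on the board's top, that belongs under spoon_grip; the outline runs along the board's y, bowl towards +y
- spoon_bowl_mark (a point): middle of the drawn spoon bowl on the board's top, 86 mm from spoon_mark along the board's +y
- moving_jaw: the vice's moving rubber jaw face, 40 mm wide, 5 to 33 mm above the board's top; origin on its face at the height of the board's top. It moves along the board's +x, 8 mm per radian of the wheel, until it meets the jar. It is sprung: once the jar is home in the V its pressure grows by about 6 N per further millimetre (about 45 N per radian of the wheel)
- wheel_centre (a point): on the vertical axis of the vice's round black hand wheel (56 mm across, rim 26 mm high), 31 mm above the board's top, at mid-rim; does not turn. Clockwise from above tightens (3.4 rad in all, 1.4 to 2.3 rad needed); it stays where left. It takes about 0.24 N m to turn freely, 0.36 N m while the jaw presses with 15 N: that rise of 0.12 N m is the firm feel. 25 mm is free all round
- small_jar: bystander: thin glass jar with a grey lid, 50 mm in diameter, 80 mm tall, origin at its underside
- large_jar: bystander: jar with a wooden lid, 69 mm in diameter, 98 mm tall, origin at its underside
- tall_mug: bystander: plain taller mug, 80 mm in diameter, 98 mm tall, origin under its middle
- brush: bystander: scrubbing brush, 48 x 124 x 38 mm, origin at its underside
Not all that is in view belongs to the job. What is shaped like the part that bears jar_centre but red is not meant.

How it is judged (in metres and radians):
At the end, for the whole second after the job is handed in: Jar upright on the board within 6 mm of its mark, jaw pressing it with 8 to 24 N; mug upright on the board within 12 mm of its mark, handle within 18 mm of the drawn one; spoon flat on the board, grip within 12 mm and bowl within 16 mm of their marks; all released and at rest (contact force between moving_jaw and jar between 8 and 24 N and horizontal distance between jar_centre and jar_mark below 0.006 m and angle between each of jar_centre, mug_centre's own z axis and vertical below 0.06 rad and z of jar_centre in the frame of jar_mark between 0.037 and 0.047 m and horizontal distance between mug_centre and mug_mark below 0.012 m and horizontal distance between mug_handle and mug_handle_mark below 0.018 m and z of mug_centre in the frame of mug_mark below 0.042 m and horizontal distance between spoon_grip and spoon_mark below 0.012 m and horizontal distance between spoon_tip and spoon_bowl_mark below 0.016 m and z of spoon_grip in the frame of spoon_mark below 0.015 m and linear speed of each of jar, mug, spoon below 0.02 m/s); the robot touches nothing.
It fails at once if the jar is squeezed hard enough to crack it (over 35 N from the jaw) (contact force between moving_jaw and jar above 35 N).
It fails at once if a bystander (another jar, the tall mug or the brush) is shifted by more than 25 mm (distance of any of small_jar, large_jar, tall_mug, brush from where it was at the start of the episode above 0.025 m).
It also fails if it takes over 72 s, if anything falls off the work surface, if the arm or the gripper's body presses on something with over 40 N, if the wrist force passes 120 N, or if a joint passes its speed limit or range.

## Working session

There is one attempt and no reset: what is moved stays moved. The work goes in short steps, Python scripts to look and compute and a tool call to move; the robot and the scene stay as the last step left them, time stands still between calls to the robot, and variables do not carry over. Pictures are saved under pics/ and viewed, at most 10 in all, crops included, and the job is handed in when it is done.

Besides the shell and the picture viewer there is one more tool, called after "Emit:" in YAML: its name, and indented under it one key for each argument. servo_tool: Moves the arm, as the interface text tells. Its arguments: {"type":"object","properties":{"motion":{"type":"array"},"newtons":{"type":"number"}},"required":["motion"]}

```bash
mkdir -p pics; ls; cat > h.py <<'E'
import numpy as np, cv2
from cell import manip
def cam(n):
    c=manip.camera(n); h,w=c["frame"].shape[:2]
    f=h/2/np.tan(np.radians(c["vfov"])/2)
    c["K"]=np.array([[f,0,c["cx"]],[0,f,c["cy"]],[0,0,1.]])
    return c
def slopes(c,uv):
    uv=np.asarray(uv,float).reshape(-1,1,2)
    return cv2.undistortPoints(uv,c["K"],np.array([c["k1"],0,0,0.])).reshape(-1,2)
def onplane(c,uv,z):
    s=slopes(c,uv); T=np.array(c["cam_to_world"])
    d=np.c_[s,np.ones(len(s))]@T[:3,:3].T; o=T[:3,3]
    return o+d*((z-o[2])/d[:,2])[:,None]
def cloud(c):
    h,w=c["frame"].shape[:2]
    u,v=np.meshgrid(np.arange(w),np.arange(h))
    s=slopes(c,np.stack([u.ravel(),v.ravel()],1)); z=c["range_z"].ravel()[:,None]
    T=np.array(c["cam_to_world"])
    P=np.c_[s*z,z]@T[:3,:3].T+T[:3,3]
    P[z[:,0]==0]=np.nan
    return P.reshape(h,w,3)
def save(c,name): cv2.imwrite("pics/"+name,cv2.cvtColor(c["frame"],cv2.COLOR_RGB2BGR))
E
python3 - <<'E'
from h import *
import pickle
for n in ("top","side"):
    c=cam(n); save(c,n+"0.png"); print(n,c["vfov"],c["k1"],np.round(c["cam_to_world"],2).tolist()); pickle.dump(c,open(n+"0.pkl","wb"))
print(manip.read_state())
E
```

```text
pics
top 47.27149667950651 -0.03756851441371989 [[-0.02, -1.0, 0.09, 380.53], [-1.0, 0.01, -0.01, 28.54], [0.01, -0.09, -1.0, 1422.69], [0.0, 0.0, 0.0, 1.0]]
side 53.46451389162885 -0.10560247046473974 [[0.89, -0.28, 0.35, -61.18], [-0.45, -0.53, 0.72, -1103.72], [-0.02, -0.8, -0.6, 1003.06], [0.0, 0.0, 0.0, 1.0]]
{'clock': 0.1, 'joints': array([-1.40961461e+00,  3.00411932e-01,  1.52150994e+00,  3.39676884e-06,
        1.32070336e+00, -6.65711624e-02]), 'qd': array([ 0.0007545 ,  0.00028194, -0.00204894, -0.0009932 , -0.00012761,
       -0.00146334]), 'effort': array([ 1.16351348e-03, -5.32649231e+01, -3.53287303e+01,  7.09242490e-02,
        2.34777981e-02, -5.34850994e-05]), 'eef_pos': array([ 124.15991638, -535.56317628,  204.94888037]), 'eef_rot': array([-3.14056259e+00, -7.19718035e-05,  2.27751999e-01]), 'wrist_force': array([-0.10422906, -0.61486081,  0.09253719]), 'moment': array([ 0.02279983, -0.01962197,  0.0302436 ]), 'finger_force': 0.0, 'finger_gap': 94.20897670661444}
```

View pics/top0.png

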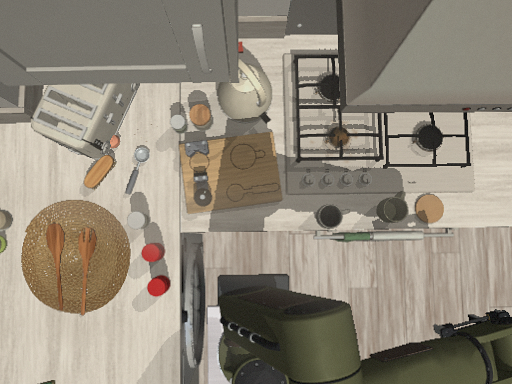

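View pics/side0.png

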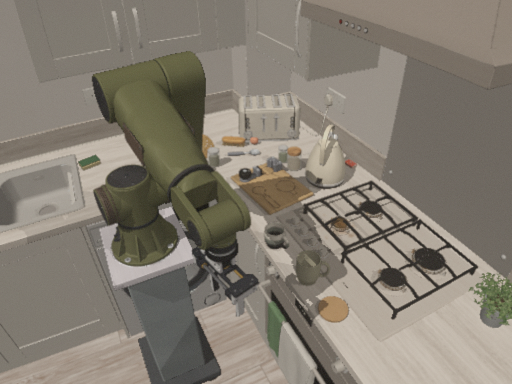

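The top view shows the board at (180–282, 130–215) with the vice on its left, the grey-lidded jar at (137,220), the spoon from (130,190) to (142,153), and the low mug near (329,216). The small and large jars are at (178,122) and (201,114).

```bash
python3 - <<'E'
from h import *
import pickle
c=pickle.load(open("top0.pkl","rb")); P=cloud(c)
cv2.imwrite("pics/top_crop.png",cv2.resize(cv2.cvtColor(c["frame"][95:245,90:290],cv2.COLOR_RGB2BGR),None,fx=4,fy=4,interpolation=cv2.INTER_CUBIC))
def blob(n,u,v,z0,z1,r=16):
    p=P[v-r:v+r,u-r:u+r].reshape(-1,3); p=p[(p[:,2]>z0)&(p[:,2]<z1)]
    if len(p): print(n,len(p),p.mean(0).round(1),((np.nanmin(p,0)+np.nanmax(p,0))/2).round(1),np.ptp(p,axis=0).round(1))
blob("jar137",137,220,70,110); blob("small",178,122,65,110,9); blob("large",201,114,80,120); blob("mug",329,216,55,110,18); blob("tall",392,209,60,130,20); blob("spoon",137,168,6,60,25); blob("brush",100,170,15,60,20);blob("wheel",203,190,40,80,16)
print("brd",[P[v,u].round(0).tolist() for u,v in [(250,180),(190,205),(275,140)]])
E
```

```text
jar137 264 [425.3 365.4  84.3] [426.4 366.4  84.2] [51.9 56.4 17.9]
small 184 [729.7 239.5  79.1] [731.4 239.5  78.1] [48.3 43.9 23.4]
large 353 [746.5 169.9  97.3] [748.2 169.6  93.9] [66.1 59.2 26.3]
mug 178 [ 430.7 -233.    69.9] [ 429.2 -235.6   67.4] [74.9 91.7 24.2]
tall 327 [ 450.1 -425.7   84.9] [ 455.2 -424.1   81.9] [97.4 80.9 43.3]
spoon 408 [600.1 392.2  14.7] [598.  385.1  22.9] [162.4 159.8  33.7]
brush 634 [589.5 499.7  37.5] [590.6 509.3  37.6] [119.  109.1  44.7]
wheel 358 [512.3 169.   61.2] [518.3 167.8  56.9] [98.9 56.9 33.7]
brd [[551.0, 16.0, 17.0], [473.0, 210.0, 18.0], [684.0, -68.0, 0.0]]
```

View pics/top_crop.png

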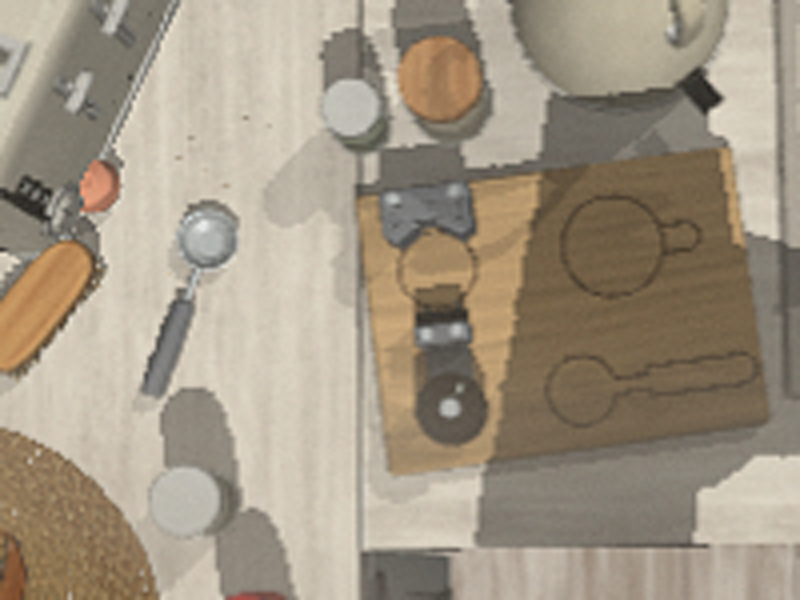

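The crop shows the jar circle at crop (438,268), the mug circle at (612,246) with its handle to the right, the spoon bowl outline at (582,390) with handle end at (758,367), and the wheel at (450,407). The spoon bowl is at (209,237), handle end at (152,390), and the jar at (186,500).

```bash
python3 - <<'E'
from h import *
import pickle
c=pickle.load(open("top0.pkl","rb")); P=cloud(c)
f=lambda u,v,z: onplane(c,[(u/4+90-.375,v/4+95-.375)],z)[0]
b=[f(*q,20) for q in [(357,187),(728,150),(770,422),(392,473)]]
ctr=sum(b)/4; ex=(b[0]+b[1]-b[2]-b[3]);ey=(b[0]-b[1]+b[3]-b[2])
print("board",ctr.round(1),"yaw",np.arctan2(ex[1],ex[0]),np.arctan2(-ey[0],ey[1]),np.linalg.norm(b[0]-b[1]),np.linalg.norm(b[0]-b[3]))
for n,u,v,z in [("jarmark",438,268,20),("mugmark",612,246,20),("handlemark",683,236,20),("bowlmark",582,390,20),("spoonend",758,367,20),("wheel",450,407,62),("jar",186,500,85),("spoonbowl",209,237,10),("spoonhend",152,390,10)]: print(n,f(u,v,z).round(1))
# mug: rim points
p=P[190:245,300:360].reshape(-1,3)
q=p[(p[:,2]>66)&(p[:,2]<82)]
(cx,cy),r=cv2.minEnclosingCircle(q[:,:2].astype(np.float32)); print("mugrim",cx,cy,r,len(q))
cv2.imwrite("pics/mug.png",cv2.resize(cv2.cvtColor(c["frame"][190:245,300:420],cv2.COLOR_RGB2BGR),None,fx=6,fy=6,interpolation=cv2.INTER_CUBIC))
E
```

```text
board [579.3  80.   20. ] yaw 0.12572523712750264 0.10423478197309852 302.69094453799875 233.96919770325925
jarmark [612.4 179.7  20. ]
mugmark [628.5  39.1  20. ]
handlemark [635.9 -18.5  20. ]
bowlmark [511.8  64.7  20. ]
spoonend [528.4 -77.1  20. ]
wheel [496.1 166.3  62. ]
jar [425.9 365.2  85. ]
spoonbowl [642.2 367.2  10. ]
spoonhend [517.6 412.3  10. ]
mugrim 429.48577880859375 -237.35873413085938 47.175289154052734 135
```

View pics/mug.png

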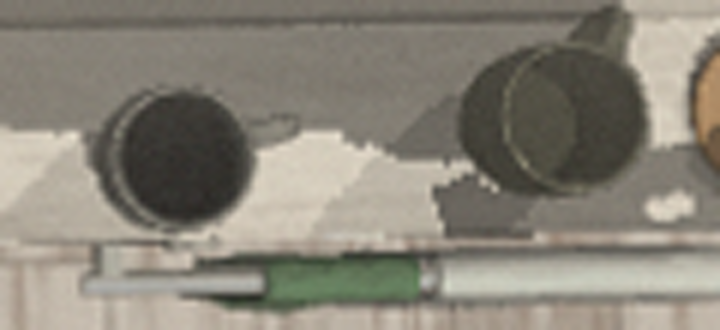

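The mug's rim is centred at crop (183,155) and its handle points right to (290,125), so it is along −y and turned slightly towards +x. I'll go above the mug and look from close by.

Emit:
servo_tool:
  motion:
    - [[0.55,0.5,0.15,0,0,0,0],[0.55,0.5,0.15,0,0,0,0],[0.55,0.5,0.15,0,0,0,0],[0.55,0.5,0.15,0,0,0,0],[0.55,0.5,0.15,0,0,0,0],[0.55,0.5,0.15,0,0,0,0],[0.55,0.5,0.15,0,0,0,0],[0.55,0.5,0.15,0,0,0,0],[0.55,0.5,0.15,0,0,0,0],[0.55,0.5,0.15,0,0,0,0]]

```text
clock: 1.1
eef_pos: [399.2, -285.5, 280.1]
eef_rot: [-3.141, 0.001, 0.229]
wrist_force: [0.5, -0.4, -0.0]
finger_gap: 94.0
finger_force: 0.0
```

```bash
python3 - <<'E'
from h import *
import pickle
c=cam("wrist"); save(c,"w1.png"); pickle.dump(c,open("w1.pkl","wb"))
s=manip.read_state(); print(s["clock"],s["eef_pos"],s["eef_rot"],s["joints"],np.round(c["cam_to_world"],2).tolist())
P=cloud(c).reshape(-1,3)
q=P[(abs(P[:,2]-72)<5)&(abs(P[:,1]+237)<80)&(abs(P[:,0]-430)<80)]
print(len(q),cv2.minEnclosingCircle(q[:,:2].astype(np.float32)), q.min(0),q.max(0))
q=P[(P[:,2]>15)&(P[:,2]<68)&(abs(P[:,1]+237)<110)&(abs(P[:,0]-430)<90)]
r=np.hypot(q[:,0]-430,q[:,1]+237); h=q[(r>44)&(r<85)]; print(len(h),h.mean(0) if len(h) else 0)
E
```

```text
1.15 [ 398.79494884 -285.99850561  280.00686614] [-3.14105326e+00  6.02454315e-04  2.27847693e-01] [-6.96711171e-01  1.17471610e-01  1.56799668e+00 -1.57172329e-04
  1.45691779e+00  6.46255547e-01] [[0.23, -0.93, -0.28, 479.39], [-0.97, -0.22, -0.07, -266.8], [0.0, 0.28, -0.96, 459.18], [0.0, 0.0, 0.0, 1.0]]
859 ((429.4436340332031, -238.42123413085938), 45.04190444946289) [ 390.33888273 -282.50289938   67.00470707] [ 465.41099503 -193.63204658   75.94799586]
188 [ 444.52883587 -287.16261981   55.92242633]
```

View pics/w1.png

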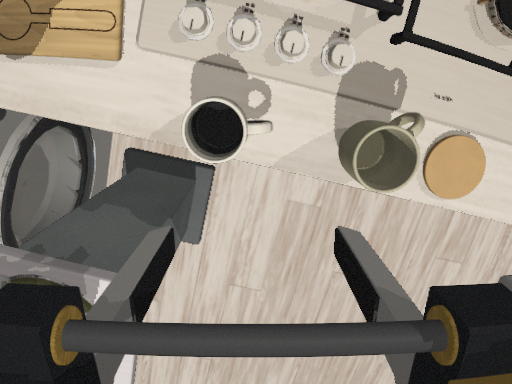

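The low mug's rim is centred at (218,129) and its handle reaches right to (271,127). I'll cast both to the plane.

```bash
python3 - <<'E'
from h import *
import pickle
c=pickle.load(open("w1.pkl","rb")); g=c["frame"]; P=cloud(c)
z=P[...,2]; m=((z>69)&(z<80)).astype(np.uint8); m[:, :170]=0; m[:,300:]=0; m[:80]=0; m[180:]=0
ys,xs=np.nonzero(m); q=P[ys,xs]
A=np.c_[2*q[:,:2],np.ones(len(q))]; b=(q[:,:2]**2).sum(1); s=np.linalg.lstsq(A,b,rcond=None)[0]
print("circle",s[:2],np.sqrt(s[2]+s[0]**2+s[1]**2),len(q))
for hz in (50,60): print(onplane(c,[(262,128)],hz))
o=onplane(c,[(218,129)],74)[0]; print(o)
n=m[120:140,240:280]; 
zz=z[120:140,240:275]; k=(zz>10)&(zz<69); print(P[120:140,240:275][k].mean(0), P[120:140,245:275][(z[120:140,245:275]>10)].mean(0))
E
```

```text
circle [ 428.03061952 -232.11281245] 35.7888894226664 761
[[ 441.2491143  -285.89752247   50.        ]]
[[ 442.1812584  -285.43082092   60.        ]]
[ 431.05022837 -236.10321497   74.        ]
[ 441.82519073 -280.15633552   54.27001776] [ 442.23572628 -279.45879424   58.60036538]
```

Emit:
servo_tool:
  motion:
    - [[0.044,0.172,-0.3,0,0,0,0.62],[0.044,0.172,-0.3,0,0,0,0.62],[0.044,0.172,-0.3,0,0,0,0.62],[0.044,0.172,-0.3,0,0,0,0.62],[0.044,0.172,-0.3,0,0,0,0.62],[0.044,0.172,-0.36,0,0,0,0.62],[0.044,0.172,-0.42,0,0,0,0.62],[0.044,0.172,-0.46,0,0,0,0.62],[0.044,0.172,-0.476,0,0,0,0.62],[0.044,0.172,-0.476,0,0,0,0.62]]
  newtons: 40

```text
clock: 2.15
eef_pos: [421.0, -200.8, 42.8]
eef_rot: [-3.141, 0.0, 0.227]
wrist_force: [0.1, -0.4, -0.3]
finger_gap: 35.9
finger_force: 0.0
```

Emit:
servo_tool:
  motion:
    - [[0,0,0,0,0,0,1],[0,0,0,0,0,0,1],[0,0,0,0,0,0,1],[0,0,0,0,0,0,1],[0,0,0,0,0,0,1],[0,0,0,0,0,0,1]]

```text
clock: 2.75
eef_pos: [421.4, -199.9, 42.9]
eef_rot: [3.141, -0.0, 0.228]
wrist_force: [-1.2, 0.6, 6.2]
finger_gap: 5.9
finger_force: 40.0
```

Emit:
servo_tool:
  motion:
    - [[0,0,0.1,0,0,0,1],[0,0,0.2,0,0,0,1],[0.05,0.1,0.3,0,0,0,1],[0.12,0.18,0.36,0,0,-0.02,1],[0.19,0.26,0.36,0,0,-0.039,1],[0.24,0.34,0.36,0,0,-0.039,1],[0.28,0.4,0.36,0,0,-0.039,1],[0.28,0.4,0.36,0,0,-0.039,1],[0.28,0.4,0.36,0,0,-0.039,1]]

```text
clock: 3.65
eef_pos: [561.6, 2.0, 221.6]
eef_rot: [-3.141, 0.001, 0.108]
wrist_force: [-1.1, 0.1, -2.1]
finger_gap: 6.6
finger_force: 40.0
```

```bash
python3 - <<'E'
from h import *
import pickle
c=cam("wrist"); save(c,"w2.png"); pickle.dump(c,open("w2.pkl","wb"))
s=manip.read_state(); print(s["clock"],s["eef_pos"],s["eef_rot"],s["finger_gap"])
E
```

```text
3.7 [560.99917755   0.60539492 221.63378357] [-3.14158144e+00  1.54446748e-03  1.06813975e-01] 6.2589890196716
```

View pics/w2.png

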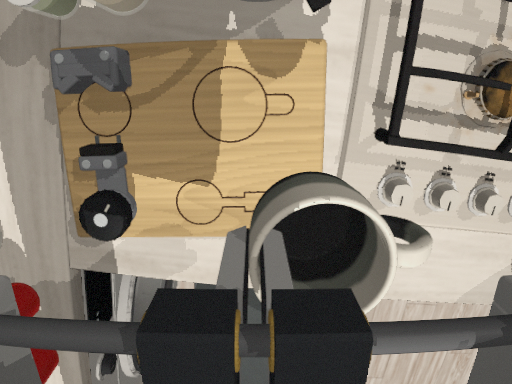

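The close view shows the jar circle at (105,110), the mug circle at (230,105), the spoon bowl outline at (200,203), and the wheel at (106,215). The held mug's rim is centred near (322,247) with its handle at (410,240).

```bash
python3 - <<'E'
from h import *
import pickle
c=pickle.load(open("w2.pkl","rb"))
for n,u,v,z in [("jarm",105,110,20),("mugm",230,105,20),("hend",294,104,20),("bowl",200,203,20),("hneck",243,203,20),("c1",325,40,20),("c2",54,50,20),("c3",78,238,20),("wheel",106,215,64),("rim",322,247,252),("handle",412,241,230),("jawface L",82,147,50),("jawface R",125,146,50)]:
    print(n,onplane(c,[(u,v)],z)[0].round(1))
P=cloud(c); z=P[...,2]
m=(abs(z-252)<6); ys,xs=np.nonzero(m&(np.arange(512)>250)[None]); q=P[ys,xs]; 
A=np.c_[2*q[:,:2],np.ones(len(q))]; s=np.linalg.lstsq(A,(q[:,:2]**2).sum(1),rcond=None)[0]
print("rim",len(q),s[:2],np.sqrt(s[2]+s[0]**2+s[1]**2))
# left/right/top/bottom of mug circle via dark pixels
E
```

```text
jarm [608.5 176.8  20. ]
mugm [627.5  35.6  20. ]
hend [636.3 -34.8  20. ]
bowl [509.5  61.3  20. ]
hneck [515.1   9.9  20. ]
c1 [707.2 -58.9  20. ]
c2 [670.3 237.6  20. ]
c3 [444.9 215.4  20. ]
wheel [499.7 157.9  64. ]
rim [574.9 -30.3 252. ]
handle [573.5 -87.8 230. ]
jawface L [569.6 189.8  50. ]
jawface R [575.3 141.7  50. ]
rim 3698 [565.49980726 -34.90069938] 35.52675435967522
```

Emit:
servo_tool:
  motion:
    - [[0.125,0.146,0,0,0,0,1],[0.125,0.146,0,0,0,0,1],[0.125,0.146,-0.1,0,0,0,1],[0.125,0.146,-0.2,0,0,0,1],[0.125,0.146,-0.26,0,0,0,1],[0.125,0.146,-0.29,0,0,0,1],[0.125,0.146,-0.305,0,0,0,1],[0.125,0.146,-0.315,0,0,0,1],[0.125,0.146,-0.319,0,0,0,1],[0.125,0.146,-0.319,0,0,0,1]]

```text
clock: 4.7
eef_pos: [624.2, 73.2, 64.0]
eef_rot: [3.142, -0.002, 0.105]
wrist_force: [0.9, -0.5, -2.0]
finger_gap: 6.1
finger_force: 40.0
```

Emit:
servo_tool:
  motion:
    - [[0,0,0,0,0,0,0.62],[0,0,0,0,0,0,0.62],[0,0,0,0,0,0,0.62],[0,0,0.1,0,0,0,0.62],[0,0,0.2,0,0,0,0.62],[-0.08,0.05,0.28,0,0,0,0.62],[-0.16,0.1,0.28,0,0,0,0.62],[-0.2,0.1,0.28,0,0,0,0.62],[-0.2,0.1,0.28,0,0,0,0.62]]

```text
clock: 5.6
eef_pos: [521.9, 124.2, 204.3]
eef_rot: [-3.141, -0.002, 0.107]
wrist_force: [0.5, 0.4, -0.3]
finger_gap: 35.8
finger_force: 0.0
```

```bash
python3 - <<'E'
from h import *
import pickle
c=cam("wrist"); save(c,"w3.png"); pickle.dump(c,open("w3.pkl","wb"))
s=manip.read_state(); print(s["clock"],s["eef_pos"],s["eef_rot"],s["finger_gap"])
P=cloud(c); z=P[...,2]
q=P[(abs(z-94)<6)&(abs(P[...,0]-628)<60)&(abs(P[...,1]-37)<60)]
A=np.c_[2*q[:,:2],np.ones(len(q))]; s=np.linalg.lstsq(A,(q[:,:2]**2).sum(1),rcond=None)[0]
print("rim",len(q),s[:2],np.sqrt(s[2]+s[0]**2+s[1]**2), q[:,2].mean())
E
```

```text
5.65 [523.25508192 123.67076209 204.0357308 ] [-3.14150780e+00 -1.78575711e-03  1.06341628e-01] 35.70784517950488
rim 1617 [625.75787998  38.52058619] 35.88676385061735 92.90660496753642
```

View pics/w3.png

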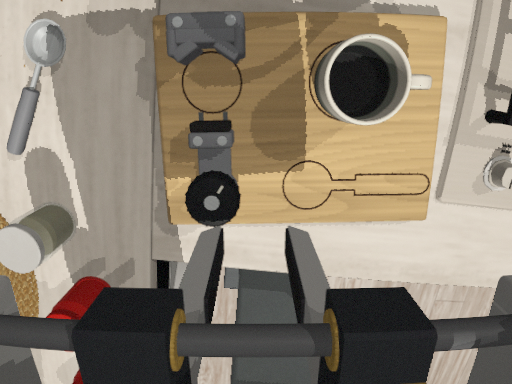

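The mug sits on its circle with the handle over the drawn one. In this view the jar circle is at (212,82), the wheel at (213,198), the spoon bowl outline at (306,185) with handle end at (429,184), and the spoon runs from (17,150) to its bowl at (45,43).

```bash
python3 - <<'E'
from h import *
import pickle
c=pickle.load(open("w3.pkl","rb"))
for n,u,v,z in [("jarm",212,82,20),("bowl",306,185,20),("bowl left",283,186,20),("bowl right",330,184,20),("hend",429,184,20),("wheel",213,197,64),("spbowl",45,43,8),("sphend",17,151,8),("sphneck",36,92,10),("lid",20,248,85),("jawL",190,124,53),("jawR",232,122,53),("c br",427,220,20),("c bl",168,223,20),("c tr",446,17,20)]:
    print(n,onplane(c,[(u,v)],z)[0].round(1))
P=cloud(c)
q=P[(P[...,2]>55)&(abs(P[...,0]-498)<40)&(abs(P[...,1]-163)<40)&(P[...,2]<75)]
print("wheel",cv2.minEnclosingCircle(q[:,:2].astype(np.float32)),q.mean(0))
q=P[(P[...,2]>6)&(abs(P[...,0]-580)<110)&(abs(P[...,1]-390)<55)&(P[...,2]<40)]
print(len(q),q.mean(0)); 
q2=q[q[:,0]<600]; l=cv2.fitLine(q2[:,:2].astype(np.float32),cv2.DIST_L2,0,.01,.01).ravel(); print(l,q2[:,0].min(),q2[:,2].max())
E
```

```text
jarm [610.6 177.5  20. ]
bowl [510.6  63.6  20. ]
bowl left [506.7  89.3  20. ]
bowl right [514.7  36.6  20. ]
hend [527.4 -79.5  20. ]
wheel [499.5 162.8  64. ]
spbowl [638.  367.6   8. ]
sphend [513.1 408.1   8. ]
sphneck [584.  378.2  10. ]
lid [428.7 359.2  85. ]
jawL [568.2 191.9  53. ]
jawR [574.3 151.1  53. ]
c br [483.5 -88.7  20. ]
c bl [447.7 217.3  20. ]
c tr [707.3 -58.1  20. ]
wheel ((493.89910888671875, 163.3092498779297), 28.687198638916016) [496.28533373 163.45733985  64.2148795 ]
2246 [589.37162841 382.94170947  13.78799913]
[ 9.4728446e-01 -3.2039377e-01  5.5289001e+02  3.9260919e+02] 510.0900894142622 21.65948974464635
```

Emit:
servo_tool:
  motion:
    - [[0.072,0.54,-0.1,0,0,-0.1165,0.52],[0.072,0.54,-0.1,0,0,-0.1165,0.52],[0.072,0.54,-0.1,0,0,-0.1165,0.52],[0.072,0.54,-0.1,0,0,-0.1165,0.52],[0.072,0.54,-0.1,0,0,-0.1165,0.52],[0.072,0.54,-0.1,0,0,-0.1165,0.52],[0.072,0.54,-0.18,0,0,-0.1165,0.52],[0.072,0.54,-0.26,0,0,-0.1165,0.52],[0.072,0.54,-0.3,0,0,-0.1165,0.52],[0.072,0.54,-0.3,0,0,-0.1165,0.52]]

```text
clock: 6.65
eef_pos: [559.1, 392.1, 48.8]
eef_rot: [3.137, 0.004, -0.261]
wrist_force: [0.1, -0.0, -0.2]
finger_gap: 45.2
finger_force: 0.0
```

```bash
python3 - <<'E'
from h import *
s=manip.read_state(); print(s["clock"],s["eef_pos"],s["eef_rot"],s["joints"])
c=cam("wrist"); P=cloud(c); save(c,"w4.png")
q=P[(P[...,2]>10)&(abs(P[...,0]-560)<60)&(abs(P[...,1]-393)<40)&(P[...,2]<24)]
print(len(q))
if len(q):
  l=cv2.fitLine(q[:,:2].astype(np.float32),cv2.DIST_L2,0,.01,.01).ravel(); print(l,q.min(0),q.max(0))
E
```

```text
6.65 [559.08310655 392.07099532  48.7692631 ] [ 3.1371533   0.00401171 -0.26132611] [ 5.57996619e-01  7.46200390e-01  1.22798911e+00 -1.07969802e-04
  1.17338576e+00  2.39015224e+00]
3605
[ 9.2718154e-01 -3.7461233e-01  5.6465546e+02  3.9198373e+02] [510.55050578 353.00534474  10.0089451 ] [619.98783235 417.92315498  21.26948585]
```

Emit:
servo_tool:
  motion:
    - [[0,0.003,-0.05,0,0,-0.022,0.52],[0,0.003,-0.08,0,0,-0.022,0.52],[0,0.003,-0.09,0,0,-0.022,0.52],[0,0.003,-0.09,0,0,-0.022,0.52],[0,0.003,-0.09,0,0,-0.022,1],[0,0.003,-0.09,0,0,-0.022,1],[0,0.003,-0.09,0,0,-0.022,1],[0,0.003,-0.09,0,0,-0.022,1],[0,0.003,-0.09,0,0,-0.022,1],[0,0.003,-0.09,0,0,-0.022,1]]
  newtons: 30

```text
clock: 7.7
eef_pos: [559.9, 394.8, 8.5]
eef_rot: [-3.141, -0.0, -0.33]
wrist_force: [-1.5, -1.8, 5.8]
finger_gap: 18.0
finger_force: 30.0
```

Emit:
servo_tool:
  motion:
    - [[0,0,0,0,0,0,0.6],[0,0,0,0,0,0,0.6],[0,0,-0.01,0,0,0,0.6],[0,0,-0.01,0,0,0,0.6],[0,0,-0.01,0,0,0,1],[0,0,-0.01,0,0,0,1],[0,0,-0.01,0,0,0,1],[0,0,-0.01,0,0,0,1],[0,0,-0.01,0,0,0,1]]

```text
clock: 8.6
eef_pos: [559.7, 394.7, 3.0]
eef_rot: [-3.141, -0.0, -0.33]
wrist_force: [-0.4, 0.7, -1.2]
finger_gap: 18.3
finger_force: 30.0
```

Emit:
servo_tool:
  motion:
    - [[0,0,0.1,0,0,0,1],[0,0,0.2,0,0,0,1],[0,-0.1,0.3,0,0,0.045,1],[-0.02,-0.2,0.3,0,0,0.09,1],[-0.03,-0.28,0.3,0,0,0.135,1],[-0.04,-0.36,0.3,0,0,0.18,1],[-0.05,-0.44,0.3,0,0,0.225,1],[-0.06,-0.52,0.3,0,0,0.27,1],[-0.07,-0.6,0.3,0,0,0.315,1],[-0.077,-0.68,0.3,0,0,0.36,1]]

```text
clock: 9.6
eef_pos: [520.7, 53.2, 153.1]
eef_rot: [3.141, -0.0, 0.807]
wrist_force: [1.1, 0.3, -0.6]
finger_gap: 18.6
finger_force: 30.0
```

Emit:
servo_tool:
  motion:
    - [[0,-0.1,0,0,0,0.045,1],[0,-0.156,0,0,0,0.09,1],[0,-0.156,0,0,0,0.135,1],[0,-0.156,0,0,0,0.18,1],[0,-0.156,0,0,0,0.225,1],[0,-0.156,0,0,0,0.27,1],[0,-0.156,0,0,0,0.283,1],[0,-0.156,0,0,0,0.283,1],[0,-0.156,0,0,0,0.283,1]]

```text
clock: 10.5
eef_pos: [521.2, -23.3, 153.0]
eef_rot: [3.141, 0.0, 1.689]
wrist_force: [-0.4, 0.8, 0.1]
finger_gap: 18.3
finger_force: 30.0
```

```bash
python3 - <<'E'
from h import *
s=manip.read_state(); print(s["clock"],s["eef_pos"],s["eef_rot"],s["joints"].round(2),s["finger_gap"])
a=cam("wrist")["frame"]; b=cam("top")["frame"]
b=cv2.resize(b[110:240,160:300],(415,384)); cv2.imwrite("pics/w5.png",cv2.cvtColor(cv2.resize(np.hstack([a,b]),None,fx=.85,fy=.85),cv2.COLOR_RGB2BGR))
E
```

```text
10.5 [521.19118922 -23.2812137  153.0230284 ] [3.14147672e+00 5.15984396e-05 1.68859214e+00] [-0.11  0.29  1.66 -0.    1.19 -0.23] 18.30993438162989
```

View pics/w5.png

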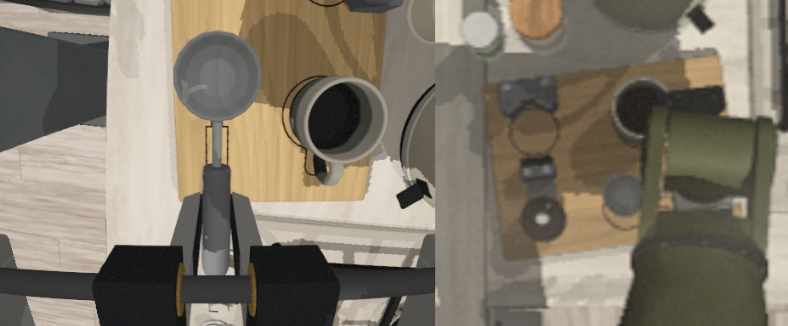

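The spoon is held straight, with its bowl at original pixel (255,89), aimed along the board. The mug's rim is displaced right of its circle mostly by parallax, which I'll check.

```bash
python3 - <<'E'
from h import *
c=cam("wrist"); print(onplane(c,[(255,89)],160))
P=cloud(c); z=P[...,2]
for lo,hi in((140,175),):
  q=P[(z>lo)&(z<hi)&(P[...,1]>30)&(P[...,1]<110)]; print(len(q),(q[:,:2].min(0)+q[:,:2].max(0))/2,np.ptp(q,axis=0),q[:,2].mean())
q=P[(abs(z-94)<5)&(abs(P[...,0]-628)<60)&(abs(P[...,1]-37)<60)]
A=np.c_[2*q[:,:2],np.ones(len(q))]; s=np.linalg.lstsq(A,(q[:,:2]**2).sum(1),rcond=None)[0]
print("rim",len(q),s[:2],np.sqrt(s[2]+s[0]**2+s[1]**2), q[:,2].mean())
# circle mark left arc points
print(onplane(c,[(283/.85,110/.85),(318/.85,76/.85)],20))
E
```

```text
[[510.82489123  60.95909712 160.        ]]
8824 [511.18151313  57.72018913] [50.90870199 55.36857048 15.27027982] 158.13235494902145
rim 2041 [624.86603918  38.54658979] 35.61866271066976 92.93380049409605
[[587.20622396  35.36790529  20.        ]
 [618.65860541  76.18776905  20.        ]]
```

Emit:
servo_tool:
  motion:
    - [[0,0.003,-0.1,0,0,0,1],[0,0.003,-0.18,0,0,0,1],[0,0.003,-0.22,0,0,0,1],[0,0.003,-0.245,0,0,0,1],[0,0.003,-0.255,0,0,0,1],[0,0.003,-0.259,0,0,0,1],[0,0.003,-0.259,0,0,0,1],[0,0.003,-0.259,0,0,0,0.6],[0,0.003,-0.259,0,0,0,0.6],[0,0.003,-0.259,0,0,0,0.6]]

```text
clock: 11.65
eef_pos: [521.5, -21.8, 24.0]
eef_rot: [3.141, 0.0, 1.69]
wrist_force: [-0.8, -0.4, -0.2]
finger_gap: 36.4
finger_force: 0.0
```

Emit:
servo_tool:
  motion:
    - [[0,0,0.06,0,0,0,0.6],[0,0,0.16,0,0,0,0.6],[0,0,0.26,0,0,0,0.6],[0,0.06,0.34,0,0,-0.045,0],[0,0.12,0.4,0,0,-0.09,0],[0,0.2,0.4,0,0,-0.135,0],[0,0.28,0.4,0,0,-0.18,0],[0,0.36,0.4,0,0,-0.225,0],[0,0.44,0.4,0,0,-0.27,0],[0,0.52,0.4,0,0,-0.315,0]]

```text
clock: 12.65
eef_pos: [520.9, 239.9, 223.8]
eef_rot: [3.141, -0.0, 0.695]
wrist_force: [0.4, 0.3, -0.6]
finger_gap: 90.0
finger_force: 0.0
```

```bash
python3 - <<'E'
from h import *
s=manip.read_state(); print(s["clock"],s["eef_pos"],s["eef_rot"],s["joints"].round(2),s["finger_gap"])
c=cam("wrist"); P=cloud(c); z=P[...,2]
for n,x0,x1,y0,y1 in(("bowl",470,560,30,100),("handle",480,560,-100,8)):
  q=P[(z>25)&(z<45)&(P[...,0]>x0)&(P[...,0]<x1)&(P[...,1]>y0)&(P[...,1]<y1)]
  if len(q): print(n,len(q),(q[:,:2].min(0)+q[:,:2].max(0))/2,np.ptp(q,axis=0),q[:,2].max(),q.mean(0))
c=cam("top"); P=cloud(c); z=P[...,2]
q=P[(z>65)&(z<100)&(abs(P[...,0]-427)<50)&(abs(P[...,1]-364)<50)]; print("jar",len(q),q.mean(0),(q.min(0)+q.max(0))/2)
E
```

```text
12.65 [520.91951966 239.87974721 223.76949912] [ 3.14142456e+00 -4.50580107e-04  6.94794732e-01] [ 0.37  0.34  1.43 -0.    1.38  1.24] 90.04483070691572
bowl 62 [533.30094511  56.98536566] [ 7.91475385 27.31648243  6.69928116] 36.09602342878088 [533.77582119  56.28894227  33.49205847]
handle 363 [522.92430687 -20.65770312] [18.87128343 57.15067799 15.52067937] 41.3505439626191 [523.72083634 -19.52754488  37.20129084]
jar 45 [417.83919181 384.68187295  85.22206995] [418.97239081 384.29141442  85.96464197]
```

Emit:
servo_tool:
  motion:
    - [[-0.188,0.248,-0.1,0,0,-0.045,0],[-0.188,0.248,-0.1,0,0,-0.09,0],[-0.188,0.248,-0.1,0,0,-0.135,0],[-0.188,0.248,-0.1,0,0,-0.184,0],[-0.188,0.248,-0.15,0,0,-0.184,0],[-0.188,0.248,-0.15,0,0,-0.184,0]]

```text
clock: 13.35
eef_pos: [426.1, 361.3, 146.1]
eef_rot: [3.139, 0.004, 0.125]
wrist_force: [0.6, -0.3, -0.4]
finger_gap: 94.4
finger_force: 0.0
```

```bash
python3 - <<'E'
from h import *
s=manip.read_state(); print(s["clock"],s["eef_pos"],s["eef_rot"],s["joints"].round(2),s["finger_gap"])
for n in("wrist","side"):
  c=cam(n); P=cloud(c); z=P[...,2]
  q=P[(z>79)&(z<92)&(abs(P[...,0]-427)<45)&(abs(P[...,1]-364)<40)]; print(n,len(q), q.mean(0) if len(q) else 0,(q.min(0)+q.max(0))/2 if len(q) else 0,np.ptp(q,axis=0) if len(q) else 0)
E
```

```text
13.35 [426.05339421 361.32984129 146.09617987] [3.1393757  0.003742   0.12462651] [ 0.64  0.38  1.56 -0.    1.21  2.08] 94.3960524900488
wrist 3807 [426.20037153 365.46088567  84.3577464 ] [424.92492542 365.20484972  82.88361859] [54.78238491 53.47105061  7.59593736]
side 68 [426.42356636 360.61276127  85.23523925] [424.64191981 362.88418133  84.65057398] [55.15173292 53.06409461 10.07735734]
```

Emit:
servo_tool:
  motion:
    - [[-0.002,0.002,-0.08,0,0,0,0],[-0.002,0.002,-0.16,0,0,0,0],[-0.002,0.002,-0.21,0,0,0,0],[-0.002,0.002,-0.226,0,0,0,0],[-0.002,0.002,-0.226,0,0,0,1],[-0.002,0.002,-0.226,0,0,0,1],[-0.002,0.002,-0.226,0,0,0,1],[-0.002,0.002,-0.226,0,0,0,1],[-0.002,0.002,-0.226,0,0,0,1]]
  newtons: 30

```text
clock: 14.35
eef_pos: [426.5, 363.6, 36.3]
eef_rot: [-3.141, -0.001, 0.123]
wrist_force: [-0.3, 1.8, 0.1]
finger_gap: 57.7
finger_force: 0.7
```

Emit:
servo_tool:
  motion:
    - [[0,0,0,0,0,0,1],[0,0,0,0,0,0,1],[0,0,0.1,0,0,0,1],[0,0,0.2,0,0,0,1],[0.06,-0.08,0.3,0,0,0,1],[0.12,-0.16,0.3,0,0,0,1],[0.18,-0.24,0.3,0,0,0,1],[0.24,-0.3,0.3,0,0,0,1],[0.28,-0.36,0.3,0,0,0,1],[0.28,-0.36,0.3,0,0,0,1]]

```text
clock: 15.35
eef_pos: [568.3, 179.0, 184.9]
eef_rot: [3.141, 0.001, 0.118]
wrist_force: [-1.5, 0.8, -1.6]
finger_gap: 56.4
finger_force: 30.0
```

```bash
python3 - <<'E'
from h import *
s=manip.read_state(); print(s["clock"],s["eef_pos"],s["eef_rot"],s["finger_gap"],s["finger_force"])
c=cam("wrist"); save(c,"w6.png"); P=cloud(c); z=P[...,2]; p=s["eef_pos"]
q=P[(z>p[2]+40)&(z<p[2]+58)&(np.hypot(P[...,0]-p[0],P[...,1]-p[1])<32)]; print(len(q),q.mean(0)-p,((q.min(0)+q.max(0))/2-p))
E
```

```text
15.35 [568.26540648 178.97019681 184.86391791] [3.14071113e+00 5.79286098e-04 1.17796639e-01] 56.390279197158385 29.988733641985164
10714 [ 3.27908613 -0.20201484 47.99697049] [ 1.67057529  0.91340816 49.00745411]
```

View pics/w6.png

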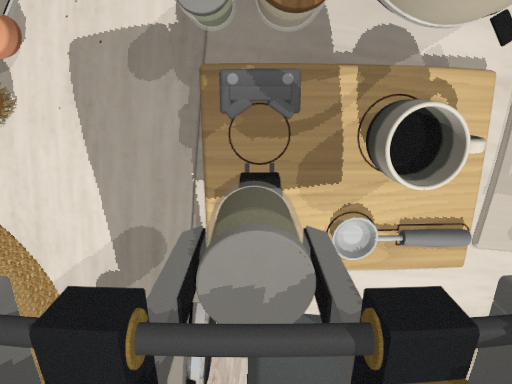

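Emit:
servo_tool:
  motion:
    - [[0.075,-0.003,0,0,0,0,1],[0.075,-0.003,-0.08,0,0,0,1],[0.075,-0.003,-0.14,0,0,0,1],[0.075,-0.003,-0.18,0,0,0,1],[0.075,-0.003,-0.21,0,0,0,1],[0.075,-0.003,-0.23,0,0,0,1],[0.075,-0.003,-0.245,0,0,0,1],[0.075,-0.003,-0.255,0,0,0,1],[0.075,-0.003,-0.255,0,0,0,1]]

```text
clock: 16.3
eef_pos: [603.7, 181.8, 57.9]
eef_rot: [-3.142, 0.0, 0.123]
wrist_force: [0.1, 0.5, -2.1]
finger_gap: 56.8
finger_force: 30.0
```

Emit:
servo_tool:
  motion:
    - [[0,0,-0.003,0,0,0,1],[0,0,-0.003,0,0,0,1]]

```text
clock: 16.5
eef_pos: [603.9, 181.8, 56.9]
eef_rot: [-3.141, -0.001, 0.122]
wrist_force: [-0.5, -1.2, -1.6]
finger_gap: 56.6
finger_force: 30.0
```

```bash
python3 - <<'E'
from h import *
c=cam("wrist"); s=manip.read_state(); print(s["eef_pos"],s["wrist_force"],s["joints"])
save(c,"w7.png"); P=cloud(c); z=P[...,2]; p=np.array([605,178,0])
q=P[(z>96)&(z<115)&(np.hypot(P[...,0]-p[0],P[...,1]-p[1])<35)]; print(len(q),q.mean(0),((q.min(0)+q.max(0))/2),np.ptp(q,axis=0))
E
```

```text
[603.91308503 181.71231442  56.88151048] [ 0.27048236 -1.02948267 -2.00428996] [ 2.34210537e-01  6.24719479e-01  1.41248509e+00 -8.44198316e-06
  1.10370850e+00  1.68253609e+00]
11094 [607.44973465 180.44983749 104.83449926] [605.39214629 178.85222052 105.49927684] [50.36364281 67.76231777 18.98030581]
```

Emit:
servo_tool:
  motion:
    - [[0.003,-0.009,0,0,0,0,1],[0.003,-0.009,0,0,0,0,1],[0.003,-0.009,-0.002,0,0,0,1],[0.003,-0.009,-0.002,0,0,0,1],[0.003,-0.009,-0.002,0,0,0,1]]

```text
clock: 17.05
eef_pos: [605.5, 176.9, 56.3]
eef_rot: [3.141, -0.001, 0.122]
wrist_force: [-1.5, -2.2, 4.7]
finger_gap: 56.4
finger_force: 30.0
```

```bash
python3 - <<'E'
from h import *
c=cam("wrist"); s=manip.read_state(); print(s["eef_pos"],s["wrist_force"])
save(c,"w7.png"); c=cam("top"); b=c["frame"][110:240,160:300]; save(dict(frame=cv2.resize(b,None,fx=4,fy=4)),"t7.png")
P=cloud(c); z=P[...,2]; p=np.array([605,178,0])
q=P[(z>100)&(z<115)&(np.hypot(P[...,0]-p[0],P[...,1]-p[1])<35)]; print(len(q),q.mean(0) if len(q) else 0)
E
```

```text
[605.53926257 176.92434598  56.29033039] [-1.55152626 -2.67129413  5.76902775]
2 [614.37259197 159.02048492 102.25184612]
```

Emit:
servo_tool:
  motion:
    - [[0,0,0,0,0,0,0.1],[0,0,0,0,0,0,0.1],[0,0,0,0,0,0,0.1],[0,0,0.06,0,0,0,0.1],[0,0,0.16,0,0,0,0.1],[-0.06,-0.007,0.24,0,0,0.045,0.26],[-0.12,-0.014,0.24,0,0,0.09,0.26],[-0.18,-0.02,0.24,0,0,0.135,0.26],[-0.215,-0.027,0.24,0,0,0.18,0.26],[-0.215,-0.027,0.24,0,0,0.225,0.26]]

```text
clock: 18.15
eef_pos: [496.2, 163.6, 176.0]
eef_rot: [3.141, -0.0, 0.836]
wrist_force: [0.3, -0.2, -0.3]
finger_gap: 69.5
finger_force: 0.0
```

Emit:
servo_tool:
  motion:
    - [[0,0,0,0,0,0.045,0.26],[0,0,0,0,0,0.09,0.26],[0,0,0,0,0,0.135,0.26],[0,0,0,0,0,0.18,0.26],[0,0,0,0,0,0.225,0.26],[0,0,0,0,0,0.27,0.26],[0,0,0,0,0,0.315,0.26],[0,0,0,0,0,0.36,0.26],[0,0,0,0,0,0.405,0.26],[0,0,0,0,0,0.435,0.26]]

```text
clock: 19.15
eef_pos: [497.7, 163.8, 175.4]
eef_rot: [3.142, -0.0, 2.202]
wrist_force: [0.4, -0.3, -0.2]
finger_gap: 69.5
finger_force: 0.0
```

```bash
python3 - <<'E'
from h import *
c=cam("wrist"); s=manip.read_state(); print(s["clock"],s["eef_pos"],s["eef_rot"],s["joints"].round(2),s["finger_gap"])
P=cloud(c); z=P[...,2]
def fit(n,x,y,r,lo,hi):
  q=P[(z>lo)&(z<hi)&(np.hypot(P[...,0]-x,P[...,1]-y)<r)]
  if len(q): print(n,len(q),q.mean(0).round(1),((q.min(0)+q.max(0))/2).round(1),np.ptp(q,axis=0).round(1))
fit("wheel",498,163,38,52,75); fit("lid",606,178,40,98,112)
save(c,"w8.png")
c=cam("top"); P=cloud(c); z=P[...,2]; fit("Tlid",606,178,40,98,112); fit("Twheel",498,163,38,52,75)
E
```

```text
19.2 [497.69222828 163.76793216 175.46165865] [3.14150763e+00 2.26773921e-05 2.20607959e+00] [ 0.25  0.27  1.63  0.    1.24 -0.39] 69.56069650953344
wheel 2806 [492.9 165.8  64.2] [494.  164.   60.1] [55.3 55.9 15.9]
lid 1947 [604.5 184.7 104.2] [604.2 182.1 102.4] [54.8 41.8  8.7]
Tlid 149 [614.1 181.7 104.6] [613.2 178.5 104.8] [37.2 52.2 13.1]
```

View pics/w8.png

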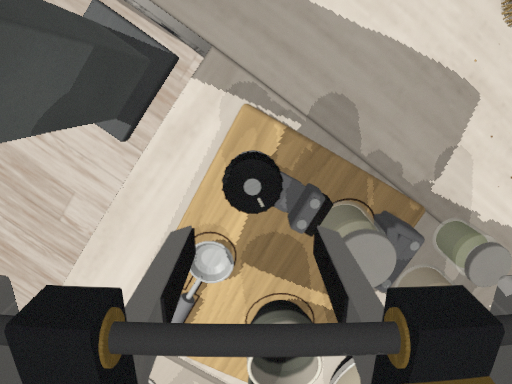

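The view shows the jar standing between the jaws, the wheel clear at (252,183), and the spoon and mug on their outlines. Next I'll go down on the wheel and close gently to see how well I'm centred.

Emit:
servo_tool:
  motion:
    - [[-0.002,0,-0.09,0,0,0,0.26],[-0.002,0,-0.17,0,0,0,0.26],[-0.002,0,-0.23,0,0,0,0.26],[-0.002,0,-0.26,0,0,0,0.26],[-0.002,0,-0.279,0,0,0,0.26],[-0.002,0,-0.279,0,0,0,0.26]]

```text
clock: 19.85
eef_pos: [496.3, 163.6, 35.2]
eef_rot: [-3.14, -0.001, 2.194]
wrist_force: [0.8, 0.3, 0.3]
finger_gap: 69.5
finger_force: 0.0
```

Emit:
servo_tool:
  motion:
    - [[0,0,0,0,0,0,0.6],[0,0,0,0,0,0,0.6],[0,0,0,0,0,0,0.6],[0,0,0,0,0,0,0.6],[0,0,0,0,0,0,0.6]]
  newtons: 10

```text
clock: 20.35
eef_pos: [496.1, 163.1, 36.7]
eef_rot: [-3.14, 0.0, 2.196]
wrist_force: [-7.6, -6.4, 6.1]
finger_gap: 54.8
finger_force: 10.0
```

```bash
python3 - <<'E'
from h import *
s=manip.read_state(); print(s["eef_pos"],s["eef_rot"],s["wrist_force"],s["moment"],s["finger_gap"],s["finger_force"])
E
```

```text
[496.07376002 163.11979112  36.68857623] [-3.13976786e+00  7.67738051e-05  2.19568161e+00] [-7.56508733 -6.43832193  6.07630624] [-1.21671649  1.37515055  0.02475318] 54.82903798980821 10.000599925106144
```

Emit:
servo_tool:
  motion:
    - [[-0.002,-0.0015,0,0,0,0,0.6],[-0.002,-0.0015,0,0,0,0,0.6],[-0.002,-0.0015,0,0,0,0,0.6]]

```text
clock: 20.65
eef_pos: [496.0, 163.0, 36.7]
eef_rot: [3.141, 0.0, 2.196]
wrist_force: [-1.7, -1.0, 6.3]
finger_gap: 54.8
finger_force: 10.0
```

```bash
python3 - <<'E'
from h import *
s=manip.read_state(); print(s["eef_pos"],s["eef_rot"],s["wrist_force"],s["moment"],s["finger_gap"],s["finger_force"])
E
```

```text
[496.02118971 163.02524774  36.67497546] [3.14074802e+00 4.30443854e-04 2.19593034e+00] [-1.71236342 -1.01514503  6.34103488] [-0.35483382  0.45378074 -0.06889759] 54.759231172367386 10.000502484690514
```

Emit:
servo_tool:
  motion:
    - [[0,0,0,0,0,0,1],[0,0,0,0,0,0,1],[0,0,0,0,0,-0.03,1],[0,0,0,0,0,-0.06,1],[0,0,0,0,0,-0.09,1],[0,0,0,0,0,-0.12,1],[0,0,0,0,0,-0.15,1],[0,0,0,0,0,-0.15,1]]
  newtons: 35

```text
clock: 21.45
eef_pos: [495.3, 162.8, 36.6]
eef_rot: [-3.141, 0.0, 1.721]
wrist_force: [-7.7, -3.2, 12.5]
finger_gap: 54.2
finger_force: 35.0
```

```bash
python3 - <<'E'
from h import *
s=manip.read_state(); print(s["eef_pos"],s["eef_rot"],s["wrist_force"],s["moment"],s["finger_gap"],s["finger_force"])
E
```

```text
[495.31911336 162.78709785  36.649577  ] [-3.14055540e+00  3.31339726e-04  1.72132592e+00] [-7.73462063 -3.19599869 12.5025205 ] [-0.76688823  1.55279881 -0.1843991 ] 54.15294033161921 35.00401659985073
```

Emit:
servo_tool:
  motion:
    - [[-0.002,-0.001,0,0,0,-0.02,1],[-0.002,-0.001,0,0,0,-0.04,1],[-0.002,-0.001,0,0,0,-0.06,1],[-0.002,-0.001,0,0,0,-0.08,1],[-0.002,-0.001,0,0,0,-0.1,1]]

```text
clock: 21.95
eef_pos: [494.7, 162.7, 36.7]
eef_rot: [3.141, -0.0, 1.408]
wrist_force: [-5.2, 0.0, 9.8]
finger_gap: 54.1
finger_force: 35.0
```

```bash
cat > st.py <<'E'
from h import *
s=manip.read_state(); print(s["clock"],s["eef_pos"].round(1),s["eef_rot"].round(3),s["wrist_force"].round(1),s["moment"].round(3),s["effort"][5].round(3),s["qd"][5].round(2),s["joints"][5].round(3),s["finger_gap"].round(1))
E
python3 st.py
```

```text
Traceback (most recent call last):
  File "st.py", line 2, in <module>
    s=manip.read_state(); print(s["clock"],s["eef_pos"].round(1),s["eef_rot"].round(3),s["wrist_force"].round(1),s["moment"].round(3),s["effort"][5].round(3),s["qd"][5].round(2),s["joints"][5].round(3),s["finger_gap"].round(1))
                                                                                                                                                                                                          ^^^^^^^^^^^^^^^^^^^^^
AttributeError: 'float' object has no attribute 'round'
```

```bash
sed -i 's/,s\["finger_gap"\].round(1)//' st.py; python3 st.py; python3 - <<'E'
from h import *
c=cam("top"); P=cloud(c); z=P[...,2]
# moving jaw: points along vice axis, z 45..60
ex=np.array([.993,.118]); ey=np.array([-.118,.993]); d=P[...,:2]-np.array([610.5,177.5]); a=d@ex; b=d@ey
m=(abs(b)<22)&(a>-75)&(a<-25)&(z>45)&(z<62); print("jaw a",m.sum(), np.percentile(a[m],[5,50,95]) if m.any() else 0)
m=(abs(b)<35)&(a>-40)&(a<40)&(z>98)&(z<112); print("lid",m.sum(),(a[m].min()+a[m].max())/2,(b[m].min()+b[m].max())/2)
E
```

```text
21.95 [494.7 162.7  36.7] [ 3.141 -0.     1.408] [-5.2  0.   9.8] [0.04  1.081 0.327] -1.046 0.62 0.41
jaw a 0 0
lid 196 2.5585118994348335 1.6719551755268043
```

Emit:
servo_tool:
  motion:
    - [[-0.001,0,0,0,0,-0.02,1],[-0.001,0,0,0,0,-0.04,1],[-0.001,0,0,0,0,-0.06,1],[-0.001,0,0,0,0,-0.08,1],[-0.001,0,0,0,0,-0.1,1]]

```text
clock: 22.5
eef_pos: [494.3, 162.9, 36.7]
eef_rot: [3.142, -0.001, 1.094]
wrist_force: [-5.7, 1.7, 8.6]
finger_gap: 54.1
finger_force: 35.0
```

```bash
python3 st.py
```

```text
22.5 [494.3 162.9  36.7] [ 3.142e+00 -1.000e-03  1.094e+00] [-5.7  1.7  8.6] [0.365 1.104 0.272] -1.044 0.62 0.724
```

Emit:
servo_tool:
  motion:
    - [[0,0,0,0,0,-0.02,1],[0,0,0,0,0,-0.04,1],[0,0,0,0,0,-0.06,1]]

```text
clock: 22.8
eef_pos: [494.0, 163.1, 36.7]
eef_rot: [-3.141, -0.0, 0.906]
wrist_force: [-8.0, 2.8, 9.8]
finger_gap: 54.2
finger_force: 35.0
```

```bash
python3 st.py
```

```text
22.8 [494.  163.1  36.7] [-3.141 -0.     0.906] [-8.   2.8  9.8] [0.718 1.448 0.311] -1.01 0.62 0.912
```

Emit:
servo_tool:
  motion:
    - [[-0.002,0.001,0,0,0,-0.02,1],[-0.002,0.001,0,0,0,-0.04,1]]

```text
clock: 23.0
eef_pos: [493.8, 163.2, 36.7]
eef_rot: [3.141, -0.001, 0.78]
wrist_force: [-1.9, 0.4, 6.0]
finger_gap: 54.1
finger_force: 35.0
```

```bash
python3 st.py
```

```text
23.0 [493.8 163.2  36.7] [ 3.141e+00 -1.000e-03  7.800e-01] [-1.9  0.4  6. ] [0.248 0.24  0.347] -0.961 0.62 1.04
```

Emit:
servo_tool:
  motion:
    - [[0,0,0,0,0,-0.02,1],[0,0,0,0,0,-0.04,1]]

```text
clock: 23.2
eef_pos: [493.6, 163.4, 36.7]
eef_rot: [3.141, -0.001, 0.654]
wrist_force: [-1.8, 2.0, 6.8]
finger_gap: 54.3
finger_force: 35.0
```

```bash
python3 st.py
```

```text
23.2 [493.6 163.4  36.7] [ 3.141e+00 -1.000e-03  6.540e-01] [-1.8  2.   6.8] [0.477 0.522 0.425] -0.938 0.63 1.165
```

Emit:
servo_tool:
  motion:
    - [[-0.001,0.001,0,0,0,-0.006,1],[-0.001,0.001,0,0,0,-0.012,1]]

```text
clock: 23.4
eef_pos: [493.6, 163.5, 36.7]
eef_rot: [3.14, -0.002, 0.619]
wrist_force: [1.8, -2.2, 6.0]
finger_gap: 54.1
finger_force: 35.0
```

```bash
python3 st.py
```

```text
23.4 [493.6 163.5  36.7] [ 3.14e+00 -2.00e-03  6.19e-01] [ 1.8 -2.2  6. ] [-0.288 -0.263  0.36 ] 0.07 0.18 1.202
```

Emit:
servo_tool:
  motion:
    - [[0,0,0,0,0,-0.006,1]]

```text
clock: 23.5
eef_pos: [493.6, 163.5, 36.7]
eef_rot: [3.141, -0.002, 0.6]
wrist_force: [2.0, -1.7, 6.5]
finger_gap: 54.1
finger_force: 35.0
```

```bash
python3 st.py
```

```text
23.5 [493.6 163.5  36.7] [ 3.141e+00 -2.000e-03  6.000e-01] [ 2.  -1.7  6.5] [-0.257 -0.261  0.35 ] -0.013 0.19 1.221
```

Emit:
servo_tool:
  motion:
    - [[0,0,0,0,0,-0.006,1]]

```text
clock: 23.6
eef_pos: [493.5, 163.5, 36.7]
eef_rot: [3.141, -0.002, 0.581]
wrist_force: [2.0, -1.7, 6.5]
finger_gap: 54.2
finger_force: 35.0
```

```bash
python3 st.py
```

```text
23.6 [493.5 163.5  36.7] [ 3.141e+00 -2.000e-03  5.810e-01] [ 2.  -1.7  6.5] [-0.124 -0.18   0.407] -0.01 0.19 1.24
```

The moment now averages about 0.37 N m, which is the firm-grip level, so I'll release and lift.

Emit:
servo_tool:
  motion:
    - [[0,0,0,0,0,0,0.26],[0,0,0,0,0,0,0.26],[0,0,0,0,0,0,0.26],[0,0,0.08,0,0,0,0.26],[0,0,0.18,0,0,0,0.26],[0,0,0.28,0,0,0,0.26],[-0.1,0,0.38,0,0,-0.04,0.26],[-0.15,-0.05,0.4,0,0,-0.08,0.26],[-0.15,-0.05,0.4,0,0,-0.12,0.26],[-0.15,-0.05,0.4,0,0,-0.15,0.26]]

```text
clock: 24.6
eef_pos: [417.2, 138.2, 237.2]
eef_rot: [-3.141, -0.003, 0.105]
wrist_force: [0.4, -0.4, 0.3]
finger_gap: 69.6
finger_force: 0.0
```

```bash
python3 st.py; python3 - <<'E'
from h import *
for n in("wrist","top"):
  c=cam(n); P=cloud(c); z=P[...,2]
  def fit(k,x,y,r,lo,hi):
    q=P[(z>lo)&(z<hi)&(np.hypot(P[...,0]-x,P[...,1]-y)<r)]
    if len(q)>10: print(n,k,len(q),q.mean(0).round(1),((q.min(0)+q.max(0))/2).round(1),np.ptp(q,axis=0).round(1))
  fit("lid",610,178,40,100,112); fit("mugrim",627,37,50,88,100); fit("bowl",511,62,35,25,45); fit("handle",522,-25,50,33,48); fit("handleend",527,-60,25,33,48)
  fit("small",731,239,35,72,90); fit("large",748,170,45,90,108)
E
```

```text
24.6 [417.2 138.2 237.2] [-3.141e+00 -3.000e-03  1.050e-01] [ 0.4 -0.4  0.3] [-0.02   0.004  0.017] -1.522 0.91 1.702
wrist mugrim 283 [591.8  35.5  92.8] [594.   35.1  91.9] [12.6 48.7  7.6]
wrist bowl 1141 [512.6  58.9  30.2] [511.7  57.   30.6] [50.1 59.3 11.1]
wrist handle 1117 [521.5 -28.5  37.8] [522.2 -23.6  37.6] [23.4 95.   9.2]
wrist handleend 457 [524.1 -52.6  38.2] [524.  -53.1  37.6] [19.8 35.9  9.1]
top lid 234 [610.3 179.1 104.9] [611.1 178.6 105.9] [52.9 52.1 11.6]
top mugrim 109 [627.3  39.5  93.2] [627.   34.1  93.4] [72.4 86.5 10.3]
top bowl 148 [513.9  63.6  30.3] [513.   61.6  31.6] [54.3 64.  13. ]
top handle 136 [522.  -26.   38.1] [522.4 -21.3  38.8] [24.8 89.2 11.2]
top handleend 50 [524.7 -52.1  38.2] [525.2 -51.4  38.9] [19.3 29.  10.9]
top small 175 [730.2 239.7  79.3] [730.3 239.3  78.8] [49.1 44.2 13.3]
top large 344 [747.5 170.1  97.4] [748.1 169.6  97.3] [64.  59.1 14.4]
```

Emit:
servo_tool:
  motion:
    - [[0,0,0,0,0,0,0.26],[0,0,0,0,0,0,0.26],[0,0,0,0,0,0,0.26]]

```text
clock: 25.0
eef_pos: [417.7, 138.5, 235.6]
eef_rot: [3.142, 0.001, 0.111]
wrist_force: [-0.5, -0.0, -0.1]
finger_gap: 69.7
finger_force: 0.0
```

```bash
python3 -c "
from cell import manip
print(manip.sign_off())"
```

```text
the job is handed in; nothing more can be done
None
```

I handed the job in at about 25 s, with no verdict returned: jar, mug and spoon measured within about 5 mm of their marks, and the jaw is wound to an estimated 15 N, judged from the wheel's torque because the jaw force can't be read directly.

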